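Set out the radio operating position

ROBOT

A 7-joint arm with a two-finger parallel gripper is mounted at the origin on the work surface. World frame = base frame: x ahead of the robot, y to its left, z up, the work surface at z = 0. Lengths are in m, angles in rad, forces in N, time in s.
With the tool pointing down it reaches from about 0.425 to 0.925 m from the base axis. Payload 6.8 kg.
Tool frame: the origin (TCP) lies at the very end of the fingers, on their centre line; the grasp point (between the pads) lies 19 mm behind it; z points along the fingers, y is the line along which they close (so a half turn about z gives the same grasp; the last joint's range is limited). The gripper opens to 85 mm and grips with 20 to 120 N. Pads are 22 mm wide; open, the fingers measure 114 mm over their backs; the gripper's body (76 mm by 85 mm) begins 54 mm behind the grasp point. The pads swing forward as they close: fully open they stand 13 mm farther back than shut.
Start: joints at [-1.379, 0.477, 0.022, 1.555, -0.011, 1.109, -0.083], TCP at [0.199, 0.645, 0.231] pointing down, gripper open.
Joint ranges: [-2.96, 2.96], [-0.34, 2.1], [-1.41, 1.46], [0.24, 2.44], [-1.37, 4.51], [0.17, 1.92], [-2.96, 2.96]. Speed limits (rad/s): [2.39, 2.39, 3.14, 3.14, 3.14, 3.14, 3.14].

INTERFACE

Orientations are given as a unit quaternion [w, x, y, z].
In Python, from station import bot gives the robot as it stands.
- The arm moves only by the tool jog_arm, never from a script. Its argument "motion" is a list of rows, each a list of 7 numbers: the turn, a rotation vector about the tool's x, y, z in rad, then the shift along the tool's x, y, z in mm, then the finger opening in mm, from 0 to 85.4. A call has 1 to 10 rows; each row is the pose to reach, as a shift and turn from the pose commanded when the call began, along the tool's axes at that moment; what a row does not reach only later rows make up. A row lasts 1/8 s, in which the tool goes at most 62.5 mm and 10.7 degrees, less where a joint would pass 70% of its speed; a pose out of reach is approached as far as the arm can. A call with a gripper value outside its range is refused whole. The fingers move at their own pace and stop on an object; "grip_force" is the grip in N (left out, the last holds). Time passes only in rows, so rows that repeat a pose let the fingers close. It gives the time, the measured TCP pose, the force, the opening and the grip force at its end, in the units of the state.
- bot.get_obs(): the state, without advancing time (a new reading comes with each control period).
- bot.read_camera(name): name is "scene" or "top"; returns a dict with "pixels" (384x512x3 uint8, red, green, blue), "camera_matrix" (3x3 intrinsics, pixels), "distortion" ([k1, k2, p1, p2, k3] as OpenCV has them; the pictures are not rectified), "T" (4x4, takes a point from camera to world coordinates). Camera axes: x right, y down, z forward; pixel columns grow to the right and rows downward; lengths in m; the calibration is good to about 2 mm. A picture is of the moment at which its call begins. There is no depth.
- bot.hand_in(): hands the job in; it is judged then, once.
Trained networks look in a picture, given as the dict that the camera call returned (one of the last four; its "shot" number tells which), for a name from the list of things; names that differ only in an ending like _2 or _b are one class to them, and where a whole thing is asked for, a point or a joint stands for the part that bears it (a point fixed in the world has none). Each returns a list of dicts, best first, with "score" (0 to 1); they miss things now and then, are a little off and sometimes report something else, mostly with a low value. They report only what shows in the picture. A call takes as long as a camera call.
- bot.spot_in(thing, picture): "xy" ([column, row] in pixels, amid what is visible of it).
- bot.tip_of(thing, picture): "xy" ([column, row] in pixels: a listed point, or the origin of a listed thing).
The state is a dict: "t": time; "q": joint angles; "joint_vel": joint speeds; "joint_torque": joint torques, N m; "eef_pos": TCP position; "tool_rot": TCP orientation; "contact_force": force on the tool from outside, world axes, zero at the start; "torque": the same for the moment, N m; "gripper_width": opening from 0.0 (shut) to 1.0 (fully open); "grasp_force": force on a finger pad.
Only numpy, scipy, OpenCV 4.12 (cv2) and the standard library are available. Lean on these libraries where they do the work, as an engineer would, in place of code of your own. Each camera call takes 0.05 s, during which the arm holds its last target. There are 200 camera calls.

TASK

Set out the operating position round the transceiver, with every piece squared up to it and its front facing the operator (the robot), left and right as the operator sees them: stand the Morse paddle about 4 cm in front of the middle of the transceiver's front panel, the keyer box level with the paddle on its left with about a 3 cm gap, the loudspeaker midway in the space between transceiver and power supply with its front in line with the transceiver's front panel, and set the power meter down gently on the middle of the transceiver's top. Keep the pieces upright, and leave the mug, hand-held radio and headphones where they are.

Things in the scene. Friction and masses are not known exactly. Their poses are not given: they have to be found in the camera images.
- transceiver: Compact transceiver, fixed: black case 150 deep (x), 180 wide (y), flat top 60 mm above the desk with two fields of vent slots; display and tuning knob (14 mm proud) on the front, heat-sink fins 20 mm out behind. Origin: centre of the case's underside, on the desk; the front panel is 75 mm from it towards -x, turned to the robot. x points front to back, y to the operator's left, z up.
- supply: Bench power supply, fixed: grey case 140 deep (x), 150 wide (y), 66 mm high, round fan grille on top, two needle meters on the front (-x). It stands left or right of the transceiver with a space of 19 to 24 cm between. Origin: centre of its underside, on the desk. x points front to back, y to the operator's left, z up.
- meter_mid (a point): Power meter, loose: black case 80 deep (x), 60 wide (y; flat sides, grasp here), 62 mm high; the front half slopes and carries a cream cross-needle dial; two coax sockets 13 mm out at the rear; about 0.45 kg. Point: middle of the case, 31 mm above its underside. x points front to back, y to the operator's left, z up.
- speaker_mid (a point): Loudspeaker, loose: black upright box 60 x 60 (grasp across y or x), 64 mm high, plus an aluminium knob 8 mm high on top near the front; round grille on the front; about 0.45 kg. Point: middle of the box, 32 mm above its underside. x points front to back, y to the operator's left, z up.
- paddle_mid (a point): Morse paddle, loose: steel base 75 long (x), 60 wide (y; grasp here), 26 mm thick, brass mechanism on it to 48 mm high, under 56 mm wide; two black finger pieces stick out 22 mm past the front of the base; about 0.6 kg. Distances are to the base. Point: over the middle of the base, 24 mm above its underside. x points front to back, y to the operator's left, z up.
- keyer_mid (a point): Memory keyer, loose: bare aluminium box 55 deep (x; grasp here), 80 wide (y), 34 mm high; on the lid four black push buttons along the front, a black knob 12 mm high (rear right), a small toggle (rear left); about 0.28 kg. Point: middle of the box, 17 mm above its underside. x points front to back, y to the operator's left, z up.
- mug: Bystander: white mug, 80 mm across, 93 mm high. Origin: centre of its underside.
- handheld: Bystander: black hand-held radio lying on its back, 112 x 56 x 32 mm, rubber aerial 145 mm long. Origin: centre of its underside.
- headphones: Bystander: black headphones with a boom microphone lying flat, about 190 x 220 mm, 36 mm high. Origin: on the desk, 70 mm in front of the middle between the two cups.

How it is judged:
By the outcome, as a careful person would: the job done as asked, in the order asked, and still so for the second after the job is handed in, with the robot touching nothing.
It also fails if it takes over 96 s, if anything falls off the work surface, if the arm or the gripper's body presses on something with over 40 N, if the wrist force passes 120 N, or if a joint passes its speed limit or range.

## Working session

There is one attempt and no reset: what is moved stays moved. The work goes in short steps, Python scripts to look and compute and a tool call to move; the robot and the scene stay as the last step left them, time stands still between calls to the robot, and variables do not carry over. Pictures are saved under pics/ and viewed, at most 14 in all, crops included, and the job is handed in when it is done.

Besides the shell and the picture viewer there is one more tool, called after "Call:" as name(argument=value, ...), one argument or row to a line, values as JSON. jog_arm: Moves the arm, as the interface text tells. Its arguments: {"type":"object","properties":{"motion":{"type":"array"},"grip_force":{"type":"number"}},"required":["motion"]}

```bash
ls; mkdir -p pics; cat > h.py <<'E'
import numpy as np, cv2
from station import bot
from scipy.spatial.transform import Rotation as R
def ray(pic,uv):
    n=cv2.undistortPoints(np.array([[uv]],float),pic["camera_matrix"],np.array(pic["distortion"],float))[0,0]
    T=np.array(pic["T"]); d=T[:3,:3]@np.array([n[0],n[1],1]); return T[:3,3],d/np.linalg.norm(d)
def at_z(pic,uv,z):
    o,d=ray(pic,uv); return o+d*(z-o[2])/d[2]
def tri(rays):
    A=sum(np.eye(3)-np.outer(d,d) for o,d in rays); b=sum((np.eye(3)-np.outer(d,d))@o for o,d in rays)
    p=np.linalg.solve(A,b); return p,max(np.linalg.norm(np.cross(p-o,d)) for o,d in rays)
def proj(pic,P):
    T=np.linalg.inv(np.array(pic["T"])); 
    return cv2.projectPoints(np.array(P,float).reshape(-1,3),cv2.Rodrigues(T[:3,:3])[0],T[:3,3],np.array(pic["camera_matrix"],float),np.array(pic["distortion"],float))[0][:,0]
def save(pic,n,s=1.5): cv2.imwrite("pics/"+n,cv2.resize(pic["pixels"][:,:,::-1],None,fx=s,fy=s,interpolation=cv2.INTER_CUBIC))
E
python3 - <<'E'
from h import *
o=bot.get_obs(); print(o["t"],o["eef_pos"],o["tool_rot"],o["contact_force"])
P={n:bot.read_camera(n) for n in("scene","top")}
for n in P: save(P[n],n+"0.png"); print(n,np.round(P[n]["T"],3).tolist())
for t in "transceiver supply meter_mid speaker_mid paddle_mid keyer_mid mug handheld headphones".split():
    r={}
    for n in P:
        x=bot.tip_of(t,P[n])[:2]; r[n]=x; print(t,n,[(np.round(i["xy"],1).tolist(),round(i["score"],2)) for i in x])
    if all(r.values()): 
        p,e=tri([ray(P[n],r[n][0]["xy"]) for n in P]); print("   ",p.round(3),round(e,4))
E
```

```text
pics
0.0 [0.19915076 0.64435673 0.23035566] [-6.33019882e-05  1.49300845e-01  9.88791429e-01 -8.73943005e-04] [ 0.01481408  0.39318955 -0.11374492]
scene [[-0.291, 0.734, -0.613, 1.468], [0.957, 0.215, -0.197, 0.281], [-0.012, -0.644, -0.765, 1.103], [0.0, 0.0, 0.0, 1.0]]
top [[0.004, -0.983, 0.182, 0.368], [-1.0, -0.005, -0.007, 0.002], [0.008, -0.182, -0.983, 1.404], [0.0, 0.0, 0.0, 1.0]]
transceiver scene [([308.8, 212.9], 0.62)]
transceiver top []
supply scene [([196.3, 180.1], 0.96)]
supply top [([308.3, 189.8], 0.97)]
    [ 0.628 -0.18   0.015] 0.0064
meter_mid scene [([216.5, 139.1], 0.84)]
meter_mid top [([314.6, 247.0], 0.69)]
    [ 0.44  -0.186  0.027] 0.0026
speaker_mid scene [([277.9, 157.3], 0.98)]
speaker_mid top [([245.7, 235.9], 0.57), ([132.2, 233.9], 0.53)]
    [0.472 0.038 0.032] 0.0104
paddle_mid scene [([379.2, 180.1], 0.81)]
paddle_mid top [([131.4, 236.3], 0.58)]
    [0.472 0.389 0.028] 0.0009
keyer_mid scene [([154.7, 146.0], 0.65)]
keyer_mid top [([376.1, 223.0], 0.69)]
    [ 0.519 -0.39   0.012] 0.0002
mug scene [([382.9, 235.1], 0.92)]
mug top [([124.7, 178.2], 0.74), ([244.2, 147.4], 0.64)]
    [0.664 0.428 0.001] 0.0002
handheld scene [([135.7, 172.6], 0.96)]
handheld top [([378.9, 182.5], 0.55)]
    [ 0.652 -0.403  0.009] 0.0035
headphones scene [([245.8, 233.9], 0.92)]
headphones top [([243.6, 147.6], 0.82)]
    [ 0.773  0.034 -0.002] 0.0042
```

View pics/scene0.png

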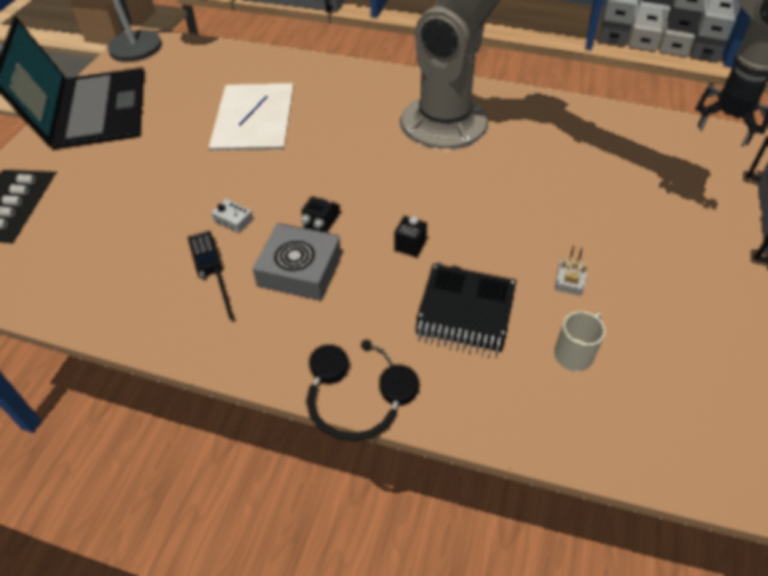

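View pics/top0.png

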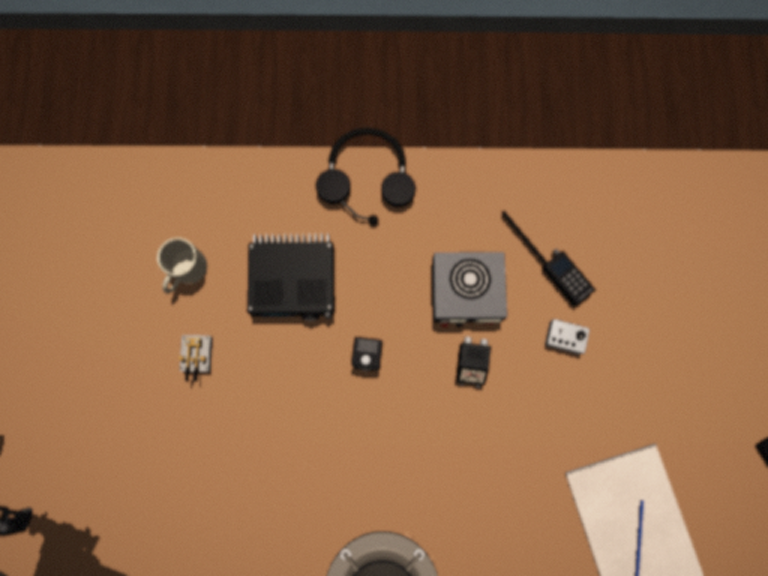

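The pictures show the transceiver on the left (top0 px ~(290,275)), with the supply right (470,288). The paddle (195,355), speaker (367,355), meter (473,363) and keyer (568,337) all roughly face the robot. Next I fit the box outlines to get exact poses.

```bash
cat > fit.py <<'E'
from h import *
from scipy.optimize import minimize
# boxes: list of (x0,x1,y0,y1,z0,z1) in body frame
M={"transceiver":[(-.075,.075,-.09,.09,0,.06),(.075,.095,-.083,.083,.008,.052)],
"supply":[(-.07,.07,-.075,.075,0,.066)],
"meter":[(-.04,.04,-.03,.03,0,.03),(0,.04,-.03,.03,0,.062),(-.038,.0,-.03,.03,0,.045)],
"speaker":[(-.03,.03,-.03,.03,0,.064)],
"paddle":[(-.0375,.0375,-.03,.03,0,.026),(-.0595,-.0375,-.012,.012,.025,.04)],
"keyer":[(-.0275,.0275,-.04,.04,0,.034)]}
def mask(pic):
    im=cv2.GaussianBlur(pic["pixels"].astype(np.float32),(0,0),.5)
    r=(im[:,:,0]-im[:,:,2])/(im.sum(2)+8)       # desk: strongly red-brown, also in shadow
    d=np.median(r[150:260]); m1=np.clip((d*.8-r)/(d*.4),0,1)
    dark=np.clip((75-im.max(2))/30,0,1)
    return np.maximum(m1,dark) ,m1
def sil(pic,boxes,p,sh,off,s=8):
    x,y,th=p[:3]; c,n=np.cos(th),np.sin(th); im=np.zeros((sh[0]*s,sh[1]*s),np.uint8)
    z0=p[3] if len(p)>3 else 0
    for b in boxes:
        P=[(x+c*u-n*v,y+n*u+c*v,w+z0) for u in b[:2] for v in b[2:4] for w in b[4:]]
        q=(proj(pic,P)+.5-off)*s-.5
        cv2.fillConvexPoly(im,cv2.convexHull(np.round(q*16).astype(np.int32)),255,shift=4)
    im=cv2.resize(im,(sh[1],sh[0]),interpolation=cv2.INTER_AREA)
    return cv2.GaussianBlur(im.astype(np.float32)/255,(0,0),.8)
def fit(pics,name,p0,which=1):
    W=[]
    for pic in pics:
        q=proj(pic,[(p0[0],p0[1],(p0[3] if len(p0)>3 else 0)+.03)])[0]; h=45 if name in("transceiver","supply") else 26
        o=np.maximum(np.round(q).astype(int)-h,0); m=mask(pic)[which][o[1]:o[1]+2*h,o[0]:o[0]+2*h]; W.append((pic,m,o))
    def cost(p,full=False):
        e=0
        for pic,m,o in W:
            s=sil(pic,M[name],p,m.shape,o); near=cv2.dilate(s,np.ones((9,9)))>.02
            e+=(np.abs(s-m)*near).sum()
        return e
    best=None
    for t in (-.25,0,.25):
        x0=np.array(p0,float); x0[2]+=t
        S=np.vstack([x0]+[x0+np.eye(len(x0))[i]*[.012,.012,.15,.01][i] for i in range(len(x0))])
        r=minimize(cost,x0,method="Nelder-Mead",options=dict(initial_simplex=S,xatol=1e-4,fatol=.01,maxiter=250))
        if best is None or r.fun<best.fun: best=r
    return best.x,best.fun
E
cat > run1.py <<'E'
from fit import *
P={n:bot.read_camera(n) for n in("scene","top")}
G={"transceiver":(.635,.215,0),"supply":(.628,-.18,0),"meter":(.44,-.186,0),"speaker":(.472,.038,0),"paddle":(.472,.389,0),"keyer":(.519,-.39,0)}
ov={n:P[n]["pixels"][:,:,::-1].copy() for n in P}; ov={n:cv2.resize(ov[n],None,fx=4,fy=4,interpolation=cv2.INTER_CUBIC) for n in P}
for k,g in G.items():
    for ns in (["top"],["scene"],["scene","top"]):
        p,f=fit([P[n] for n in ns],k,g); print(k,ns,(p[:2]*1000).round(1),np.degrees(p[2]).round(1),round(f,1))
    for n in P:
        for b in M[k]:
            c,s=np.cos(p[2]),np.sin(p[2]); 
            for w in b[4:]:
                Q=[(p[0]+c*u-s*v,p[1]+s*u+c*v,w) for u,v in((b[0],b[2]),(b[0],b[3]),(b[1],b[3]),(b[1],b[2]))]
                cv2.polylines(ov[n],[np.round((proj(P[n],Q)+.5)*4*16-8).astype(np.int32)],True,(0,255,0) if w==b[5] else (255,255,0),1,shift=4)
a=ov["top"][560:1080,380:1640]; cv2.imwrite("pics/ovtop.png",cv2.resize(a,(800,330),interpolation=cv2.INTER_AREA))
a=ov["scene"][460:960,520:1640]; cv2.imwrite("pics/ovscene.png",cv2.resize(a,(800,357),interpolation=cv2.INTER_AREA))
E
python3 run1.py
```

```text
transceiver ['top'] [630.3 195.1] 0.3 286.7
transceiver ['scene'] [620.9 194.8] 1.4 459.9
transceiver ['scene', 'top'] [629.8 195.6] 0.1 774.0
supply ['top'] [ 617.7 -182.4] 0.3 104.9
supply ['scene'] [ 612.  -183.1] 2.2 239.5
supply ['scene', 'top'] [ 616.5 -182.8] 1.4 386.4
meter ['top'] [ 457.4 -189.6] -15.4 149.1
meter ['scene'] [ 488.7 -184.6] 16.1 251.6
meter ['scene', 'top'] [ 456.7 -190.6] 4.8 433.6
speaker ['top'] [473.6  31.8] -1.3 76.3
speaker ['scene'] [469.7  32.8] 12.8 115.7
speaker ['scene', 'top'] [472.8  32.9] 10.9 214.7
paddle ['top'] [476.5 396.2] -1.1 235.1
paddle ['scene'] [475.9 397.3] -0.8 211.7
paddle ['scene', 'top'] [476.5 396.8] -1.1 447.9
keyer ['top'] [ 515.  -394.8] -14.9 45.5
keyer ['scene'] [ 510.6 -394.1] -16.6 45.2
keyer ['scene', 'top'] [ 513.7 -394.1] -14.8 106.3
```

```bash
python3 - <<'E'
from fit import *
a=cv2.imread("pics/ovtop.png")
# mask picture of top
P={n:bot.read_camera(n) for n in("scene","top")}
m=(mask(P["top"])[1]*255).astype(np.uint8)[140:270,95:410]
m=cv2.resize(m,(800,330)); cv2.imwrite("pics/m.png",np.vstack([a[:270],cv2.cvtColor(m,cv2.COLOR_GRAY2BGR)[:270]]))
im=P["top"]["pixels"].astype(int)
for nm,(u,v) in dict(desk=(220,200),meter=(314,238),xcvr=(190,180),mshadow=(328,245),speaker=(245,232)).items(): print(nm,im[v,u])
E
```

```text
desk [49 47 43]
meter [37 36 34]
xcvr [48 46 42]
mshadow [179 127  85]
speaker [96 89 83]
```

View pics/m.png

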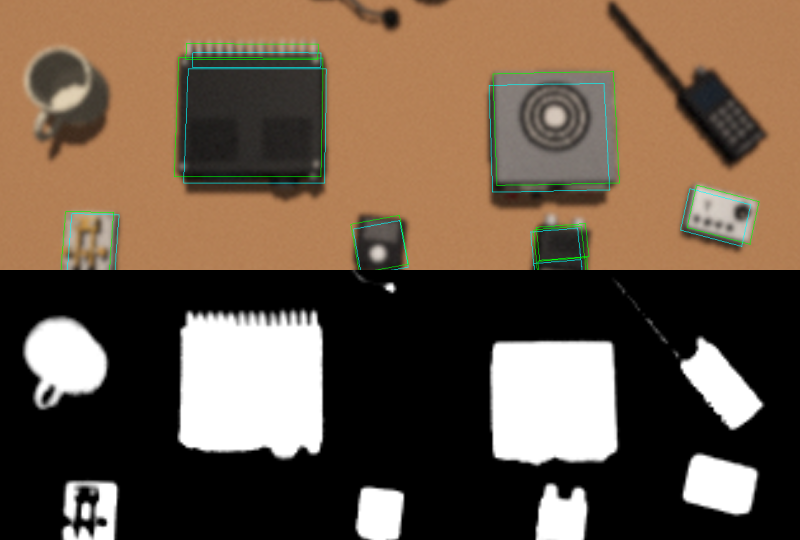

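View pics/ovscene.png

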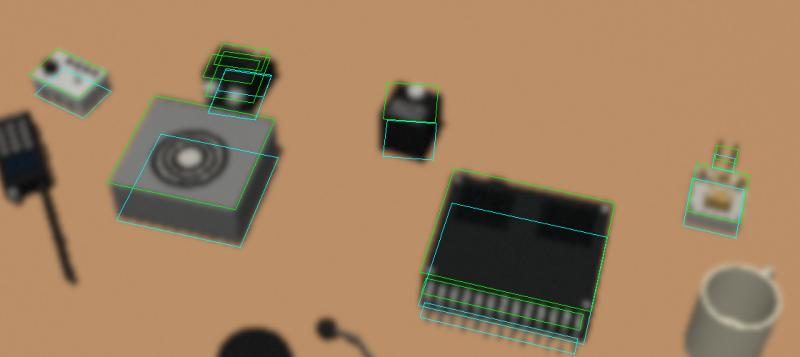

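The top mask is clean but shrinks dark objects (chroma mixing). I'll switch to linear unmixing on R−B, which has no such bias.

```bash
python3 - <<'E'
s=open("fit.py").read()
a=s.index("def mask"); b=s.index("def sil")
s=s[:a]+'''def mask(pic):
    im=pic["pixels"].astype(np.float32); d=im[:,:,0]-im[:,:,2]
    bg=cv2.medianBlur(cv2.resize(d.clip(0,255).astype(np.uint8),None,fx=.25,fy=.25,interpolation=cv2.INTER_AREA),31)
    bg=cv2.resize(bg.astype(np.float32),(512,384)).clip(40)
    m=np.clip((1-d/bg-.3)/.4,0,1)
    return m,cv2.morphologyEx(m,cv2.MORPH_CLOSE,np.ones((5,5)))
'''+s[b:]
s=s.replace("np.ones((9,9))","np.ones((5,5))").replace("which=1","which=0").replace("[which][o[1]","[int(name=='paddle')][o[1]").replace("(0,0),.8)","(0,0),.6)")
open("fit.py","w").write(s)
E
python3 run1.py; python3 - <<'E'
import cv2,numpy as np
cv2.imwrite("pics/both.png",cv2.resize(np.vstack([cv2.imread("pics/ovtop.png"),cv2.imread("pics/ovscene.png")[:270]]),(800,600)))
E
```

```text
transceiver ['top'] [621.3 194.9] -0.8 204.7
transceiver ['scene'] [625.  196.4] 1.0 307.0
transceiver ['scene', 'top'] [622.1 196.1] 0.3 528.6
supply ['top'] [ 617.5 -181.3] 0.4 170.1
supply ['scene'] [ 612.5 -181.9] 1.3 156.7
supply ['scene', 'top'] [ 614.9 -181.2] 0.8 353.9
meter ['top'] [ 450.9 -189. ] -4.6 109.4
meter ['scene'] [ 460.4 -188.3] 0.5 146.5
meter ['scene', 'top'] [ 453.3 -189.4] -4.0 270.8
speaker ['top'] [473.3  32.1] 0.1 80.3
speaker ['scene'] [472.8  33.5] 1.4 61.1
speaker ['scene', 'top'] [473.3  33.3] 0.2 146.6
paddle ['top'] [473.7 394.8] -1.9 141.1
paddle ['scene'] [474.9 397. ] -3.0 194.2
paddle ['scene', 'top'] [473.9 396.2] -1.6 340.0
keyer ['top'] [ 513.1 -392.4] -15.3 56.9
keyer ['scene'] [ 512.2 -392.8] -18.1 43.2
keyer ['scene', 'top'] [ 512.5 -393. ] -16.9 101.2
```

View pics/both.png

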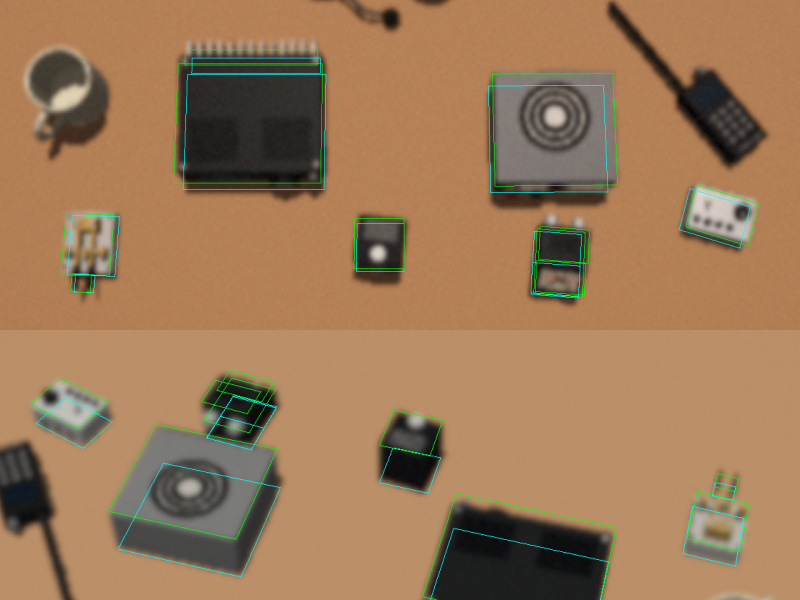

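Poses are consistent (the transceiver–supply gap comes out at 211 mm, within the stated 19–24 cm). First move: above the paddle.

Call:
jog_arm(
  motion=[
    [0, 0, -0.265, -336, -156, 110, 85],
    [0, 0, -0.265, -336, -156, 110, 85],
    [0, 0, -0.265, -336, -156, 110, 85],
    [0, 0, -0.265, -336, -156, 110, 85],
    [0, 0, -0.265, -336, -156, 110, 85],
    [0, 0, -0.265, -336, -156, 110, 85],
    [0, 0, -0.265, -336, -156, 110, 85],
    [0, 0, -0.265, -336, -156, 110, 85],
    [0, 0, -0.265, -336, -156, 110, 85],
  ],
  grip_force=40,
)

```text
t: 2.42
eef_pos: [0.4729, 0.3988, 0.1218]
tool_rot: [-0.0, 0.016, 1.0, 0.001]
contact_force: [-0.1, 0.5, -0.2]
gripper_width: 0.995
grasp_force: 0.0
```

Call:
jog_arm(
  motion=[
    [0, 0, 0, 0, -2, 50, 85],
    [0, 0, 0, 0, -2, 90, 85],
    [0, 0, 0, 0, -2, 106, 85],
    [0, 0, 0, 0, -2, 116, 85],
    [0, 0, 0, 0, -2, 116, 58],
    [0, 0, 0, 0, -2, 116, 50],
    [0, 0, 0, 0, -2, 116, 45],
    [0, 0, 0, 0, -2, 116, 45],
    [0, 0, 0, 0, -2, 116, 45],
    [0, 0, 0, 0, -2, 116, 45],
  ],
)

```text
t: 3.68
eef_pos: [0.4751, 0.396, 0.0069]
tool_rot: [0.001, 0.017, 1.0, 0.001]
contact_force: [-1.3, 1.5, 6.4]
gripper_width: 0.688
grasp_force: 46.1
```

Call:
jog_arm(
  motion=[
    [0, 0, 0, 0, 0, -20, 45],
    [0, 0, 0, 0, 0, -40, 45],
    [0, 0, -0.033, -1, -50, -40, 45],
    [0, 0, -0.033, -1, -100, -40, 45],
    [0, 0, -0.033, -1, -150, -40, 45],
    [0, 0, -0.033, -1, -185, -40, 45],
    [0, 0, -0.033, -1, -201, -40, 45],
    [0, 0, -0.033, -1, -201, -40, 45],
    [0, 0, -0.033, -1, -201, -20, 45],
    [0, 0, -0.033, -1, -201, -10, 45],
  ],
)

```text
t: 4.92
eef_pos: [0.4681, 0.1958, 0.0149]
tool_rot: [-0.0, -0.0, 1.0, 0.001]
contact_force: [0.4, 0.2, -5.5]
gripper_width: 0.69
grasp_force: 45.6
```

Call:
jog_arm(
  motion=[
    [0, 0, 0, 0, 0, 6, 45],
    [0, 0, 0, 0, 0, 10, 45],
    [0, 0, 0, 0, 0, 10, 45],
    [0, 0, 0, 0, 0, 10, 66],
    [0, 0, 0, 0, 0, 10, 80],
    [0, 0, 0, 0, 0, 10, 85],
    [0, 0, 0, 0, 0, -20, 85],
    [0, 0, 0, 0, 0, -70, 85],
    [0, 0, 0, 0, 0, -110, 85],
    [0, 0, 0, 0, 0, -110, 85],
  ],
)

```text
t: 6.18
eef_pos: [0.4704, 0.1948, 0.1283]
tool_rot: [0.003, 0.001, 1.0, 0.002]
contact_force: [0.7, -0.2, -0.7]
gripper_width: 0.995
grasp_force: 0.0
```

```bash
python3 - <<'E'
from fit import *
o=bot.get_obs(); print(np.round(o["q"],2),o["eef_pos"])
P={n:bot.read_camera(n) for n in("scene","top")}
for ns in (["top"],["scene"]):
    p,f=fit([P[n] for n in ns],"keyer",(.513,-.393,-.28)); print(ns,(p[:2]*1000).round(1),np.degrees(p[2]).round(1))
save(P["scene"],"s2.png")
E
```

```text
[-0.53  0.34  0.02  2.05 -0.01  0.75  1.06] [0.4704087  0.19478759 0.12831545]
['top'] [ 512.6 -392.8] -14.1
['scene'] [ 512.5 -393.7] -18.1
```

View pics/s2.png

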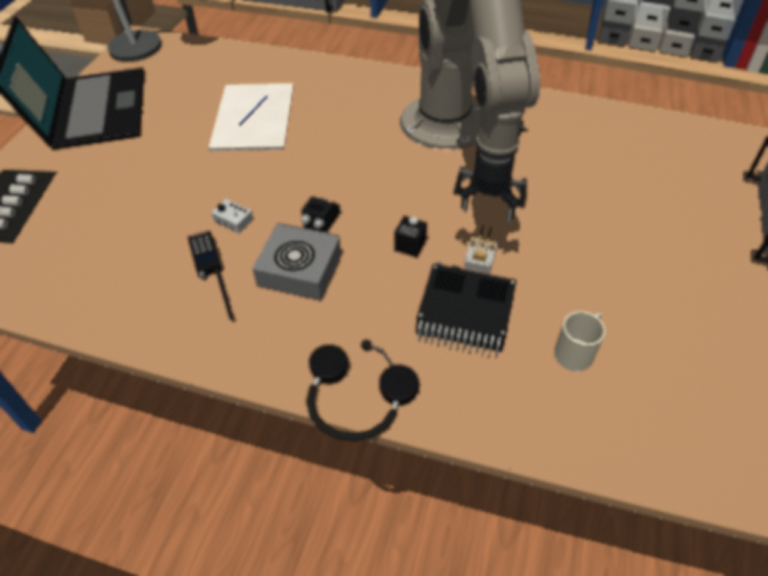

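Paddle stands in front of the transceiver at (480,255), upright. Now to the keyer.

Call:
jog_arm(
  motion=[
    [0, 0, 1.853, -42, -588, 0, 85],
    [0, 0, 1.853, -42, -588, 0, 85],
    [0, 0, 1.853, -42, -588, 0, 85],
    [0, 0, 1.853, -42, -588, 0, 85],
    [0, 0, 1.853, -42, -588, 0, 85],
    [0, 0, 1.853, -42, -588, 0, 85],
    [0, 0, 1.853, -42, -588, 0, 85],
    [0, 0, 1.853, -42, -588, 0, 85],
    [0, 0, 1.853, -42, -588, 0, 85],
    [0, 0, 1.853, -42, -588, 0, 85],
  ],
)

```text
t: 7.52
eef_pos: [0.5069, -0.3985, 0.1235]
tool_rot: [-0.0, 0.803, 0.596, -0.002]
contact_force: [-0.1, -0.1, -0.1]
gripper_width: 0.997
grasp_force: 0.0
```

```bash
cat > go.py <<'E'
import sys
from h import *
# target x y z(mm) yaw(deg: angle of tool y from world y)
x,y,z,w=map(float,sys.argv[1:5]); o=bot.get_obs(); q=o["tool_rot"]; Rc=R.from_quat([q[1],q[2],q[3],q[0]])
Rt=R.from_euler("z",w,degrees=True)*R.from_matrix([[-1,0,0],[0,1,0],[0,0,-1]])
print("turn",(Rc.inv()*Rt).as_rotvec().round(3),"shift",(Rc.inv().apply(np.array([x,y,z])-np.array(o["eef_pos"])*1000)).round(1),np.round(o["q"],2),o["t"])
E
python3 go.py 512.5 -393 120 -106.2
```

```text
turn [-0.003  0.003 -0.011] shift [6.9 3.8 3.4] [ 0.17  0.6   0.57  1.75 -0.4   0.9   0.61] 7.525
```

Call:
jog_arm(
  motion=[
    [0, 0, 0, 0, 0, 30, 85],
    [0, 0, 0, 0, 0, 60, 85],
    [0, 0, 0, 0, 0, 60, 85],
  ],
)

```text
t: 7.9
eef_pos: [0.5067, -0.3926, 0.0613]
tool_rot: [-0.004, 0.8, 0.6, -0.002]
contact_force: [0.2, 0.2, 0.4]
gripper_width: 0.994
grasp_force: 0.0
```

```bash
python3 go.py 512.5 -393 6 -106.2
```

```text
turn [-0.008 -0.002 -0.001] shift [ 1.2  6.2 55.3] [ 0.2   0.68  0.52  1.79 -0.44  0.8   0.65] 7.9
```

Call:
jog_arm(
  motion=[
    [0, 0, 0, 1, 5, 20, 85],
    [0, 0, 0, 1, 5, 42, 85],
    [0, 0, 0, 1, 5, 55, 85],
    [0, 0, 0, 1, 5, 55, 70],
    [0, 0, 0, 1, 5, 55, 58],
    [0, 0, 0, 1, 5, 55, 48],
    [0, 0, 0, 1, 5, 55, 42],
    [0, 0, 0, 1, 5, 55, 42],
    [0, 0, 0, 1, 5, 55, 42],
  ],
)

```text
t: 9.02
eef_pos: [0.5147, -0.3954, 0.0112]
tool_rot: [0.001, 0.8, 0.6, 0.0]
contact_force: [-1.1, 0.1, 7.1]
gripper_width: 0.631
grasp_force: 43.4
```

```bash
python3 go.py 469.5 295 110 -90
```

```text
turn [ 0.001  0.001 -0.284] shift [ 650.  -236.8  -99.4] [ 0.23  0.75  0.47  1.79 -0.49  0.72  0.68] 9.025
```

Call:
jog_arm(
  motion=[
    [0, 0, 0, 0, 0, -30, 42],
    [0, 0, 0, 0, 0, -70, 42],
    [0, 0, -0.05, 47, -17, -100, 42],
    [0, 0, -0.1, 94, -34, -100, 42],
    [0, 0, -0.15, 141, -51, -100, 42],
    [0, 0, -0.2, 188, -68, -100, 42],
    [0, 0, -0.25, 235, -86, -100, 42],
    [0, 0, -0.284, 282, -103, -100, 42],
    [0, 0, -0.284, 329, -120, -100, 42],
    [0, 0, -0.284, 376, -137, -100, 42],
  ],
)

```text
t: 10.28
eef_pos: [0.4874, 0.0062, 0.1102]
tool_rot: [-0.0, 0.707, 0.707, -0.0]
contact_force: [1.6, 0.2, -2.1]
gripper_width: 0.635
grasp_force: 43.1
```

```bash
python3 go.py 469.5 293.5 110 -90
```

```text
turn [-0. -0. -0.] shift [287.3 -17.9   0.3] [-0.55  0.37  0.5   2.13 -0.27  0.7   0.13] 10.275
```

Call:
jog_arm(
  motion=[
    [0, 0, 0, 50, -5, 0, 42],
    [0, 0, 0, 100, -10, 0, 42],
    [0, 0, 0, 150, -14, 0, 42],
    [0, 0, 0, 200, -18, 0, 42],
    [0, 0, 0, 245, -18, 0, 42],
    [0, 0, 0, 275, -18, 0, 42],
    [0, 0, 0, 285, -18, 30, 42],
    [0, 0, 0, 285, -18, 60, 42],
    [0, 0, 0, 285, -18, 75, 42],
    [0, 0, 0, 285, -18, 75, 42],
  ],
)

```text
t: 11.52
eef_pos: [0.4694, 0.2887, 0.0345]
tool_rot: [-0.0, 0.707, 0.707, -0.001]
contact_force: [0.4, -1.3, -2.6]
gripper_width: 0.634
grasp_force: 43.0
```

```bash
python3 go.py 469.5 293.5 11 -90; python3 - <<'E'
from fit import *
P={n:bot.read_camera(n) for n in("scene","top")}
for n,g in (("paddle",(.4695,.195,0)),):
  for ns in (["top"],["scene"]):
    p,f=fit([P[k] for k in ns],n,g); print(n,ns,(p[:2]*1000).round(1),np.degrees(p[2]).round(1))
E
```

```text
turn [-0.002  0.002 -0.001] shift [ 4.8  0.1 23.5] [-0.96  0.58  0.38  2.01 -0.36  0.62 -0.34] 11.525
paddle ['top'] [465.9 191.8] 2.0
paddle ['scene'] [483.7 195.5] 3.7
```

Call:
jog_arm(
  motion=[
    [0, 0, 0, 5, 0, 10, 42],
    [0, 0, 0, 5, 0, 18, 42],
    [0, 0, 0, 5, 0, 23, 42],
    [0, 0, 0, 5, 0, 23, 42],
  ],
)

```text
t: 12.12
eef_pos: [0.4699, 0.2943, 0.0119]
tool_rot: [-0.0, 0.707, 0.707, -0.0]
contact_force: [-0.2, -0.8, -2.2]
gripper_width: 0.632
grasp_force: 43.1
```

Call:
jog_arm(
  motion=[
    [0, 0, 0, 0, 0, 2, 42],
    [0, 0, 0, 0, 0, 2, 42],
    [0, 0, 0, 0, 0, 2, 60],
    [0, 0, 0, 0, 0, 2, 75],
    [0, 0, 0, 0, 0, 2, 85],
    [0, 0, 0, 0, 0, -10, 85],
    [0, 0, 0, 0, 0, -40, 85],
    [0, 0, 0, 0, 0, -90, 85],
    [0, 0, 0, 0, 0, -120, 85],
    [0, 0, 0, 0, 0, -120, 85],
  ],
)

```text
t: 13.38
eef_pos: [0.4717, 0.2955, 0.1354]
tool_rot: [0.0, 0.707, 0.707, 0.003]
contact_force: [0.7, 0.4, -0.0]
gripper_width: 0.997
grasp_force: 0.0
```

```bash
python3 go.py 473 33 130 0
```

```text
turn [ 0.006  0.    -1.571] shift [-262.6    1.3    4.4] [-1.04  0.43  0.48  1.96 -0.27  0.81 -0.42] 13.375
```

Call:
jog_arm(
  motion=[
    [0, 0, 0, -60, 1, 0, 85],
    [0, 0, 0, -120, 1, 0, 85],
    [0, 0, 0, -180, 1, 0, 85],
    [0, 0, 0, -235, 1, 0, 85],
    [0, 0, 0, -262, 1, 0, 85],
    [0, 0, 0, -262, 1, 25, 85],
    [0, 0, 0, -262, 1, 40, 85],
    [0, 0, 0, -262, 1, 40, 85],
  ],
)

```text
t: 14.38
eef_pos: [0.4699, 0.0327, 0.0911]
tool_rot: [-0.001, 0.707, 0.707, -0.001]
contact_force: [-0.4, -0.2, 0.3]
gripper_width: 0.991
grasp_force: 0.0
```

```bash
python3 go.py 473 33 22 -90; python3 - <<'E'
from fit import *
P={n:bot.read_camera(n) for n in("scene","top")}
for n,g in (("paddle",(.4695,.195,0)),("keyer",(.47,.295,0))):
  for ns in (["top"],["scene"],["top","scene"]):
    p,f=fit([P[k] for k in ns],n,g); print(n,ns,(p[:2]*1000).round(1),np.degrees(p[2]).round(1),f)
E
```

```text
turn [-0.003  0.001  0.001] shift [ 0.4  3.3 69.1] [-0.62  0.38  0.51  2.18 -0.3   0.65  0.1 ] 14.375
paddle ['top'] [466.  192.8] 0.3 232.25155639648438
paddle ['scene'] [478.8 195.3] 1.9 229.22958374023438
paddle ['top', 'scene'] [469.3 194.6] 2.0 487.6481628417969
keyer ['top'] [466.9 295.8] 0.2 56.2596435546875
keyer ['scene'] [466.  297.6] 1.2 49.75239181518555
keyer ['top', 'scene'] [466.9 297.4] 1.3 110.39776611328125
```

Call:
jog_arm(
  motion=[
    [0, 0, 0, 0, 3, 25, 85],
    [0, 0, 0, 0, 3, 50, 85],
    [0, 0, 0, 0, 3, 66, 85],
    [0, 0, 0, 0, 3, 66, 72],
    [0, 0, 0, 0, 3, 66, 60],
    [0, 0, 0, 0, 3, 66, 48],
    [0, 0, 0, 0, 3, 66, 45],
    [0, 0, 0, 0, 3, 66, 45],
    [0, 0, 0, 0, 3, 66, 45],
  ],
)

```text
t: 15.6
eef_pos: [0.4754, 0.0326, 0.0274]
tool_rot: [0.001, 0.707, 0.707, 0.001]
contact_force: [0.3, -0.4, 6.6]
gripper_width: 0.713
grasp_force: 43.4
```

```bash
python3 go.py 577 0 60 -90
```

```text
turn [ 0.003 -0.001 -0.   ] shift [-32.6 101.7 -32.4] [-0.53  0.51  0.41  2.19 -0.41  0.51  0.19] 15.6
```

Call:
jog_arm(
  motion=[
    [0, 0, 0, 0, 0, -15, 45],
    [0, 0, 0, 0, 0, -30, 45],
    [0, 0, 0, -12, 40, -30, 45],
    [0, 0, 0, -25, 80, -30, 45],
    [0, 0, 0, -32, 101, -30, 45],
    [0, 0, 0, -32, 101, -30, 45],
    [0, 0, 0, -32, 101, -15, 45],
    [0, 0, 0, -32, 101, -8, 45],
    [0, 0, 0, -32, 101, -8, 45],
  ],
)

```text
t: 16.73
eef_pos: [0.5736, 0.0008, 0.0332]
tool_rot: [-0.001, 0.707, 0.707, -0.001]
contact_force: [-0.1, -1.0, -5.1]
gripper_width: 0.713
grasp_force: 44.7
```

```bash
python3 go.py 577 0 27 -90
```

```text
turn [-0.003  0.     0.   ] shift [-0.8  3.4  6.2] [-0.43  0.61  0.43  1.96 -0.4   0.65  0.25] 16.725
```

Call:
jog_arm(
  motion=[
    [0, 0, 0, -1, 3, 4, 45],
    [0, 0, 0, -1, 3, 7, 45],
    [0, 0, 0, -1, 3, 7, 45],
    [0, 0, 0, -1, 3, 7, 62],
    [0, 0, 0, -1, 3, 7, 75],
    [0, 0, 0, -1, 3, 7, 85],
    [0, 0, 0, -1, 3, -10, 85],
    [0, 0, 0, -1, 3, -50, 85],
    [0, 0, 0, -1, 3, -105, 85],
    [0, 0, 0, -1, 3, -105, 85],
  ],
)

```text
t: 17.98
eef_pos: [0.5815, -0.0009, 0.1447]
tool_rot: [0.003, 0.707, 0.707, 0.004]
contact_force: [0.3, -0.1, -0.2]
gripper_width: 0.996
grasp_force: 0.0
```

```bash
python3 go.py 452 -189 135 -4; python3 - <<'E'
from fit import *
P={n:bot.read_camera(n) for n in("scene","top")}
for t in ["meter_mid"]:
    r=[bot.tip_of(t,P[n])[:1] for n in P]; print([x[0]["score"] for x in r if x]);
    if all(r): print(tri([ray(P[n],x[0]["xy"]) for n,x in zip(P,r)]))
a=cv2.resize(P["top"]["pixels"][215:270,285:345,::-1],None,fx=7,fy=7,interpolation=cv2.INTER_CUBIC)
b=cv2.resize(P["scene"]["pixels"][115:170,190:250,::-1],None,fx=6.6,fy=7,interpolation=cv2.INTER_CUBIC)
cv2.imwrite("pics/meter.png",np.hstack([a,b[:385,:380]]))
E
```

```text
turn [ 0.009  0.006 -1.502] shift [-188.2 -129.4    8.2] [-0.51  0.46  0.53  1.9  -0.3   0.85  0.17] 17.975
[0.93, 0.65]
(array([ 0.45580412, -0.17827199,  0.04397938]), np.float64(0.00587468966526729))
```

View pics/meter.png

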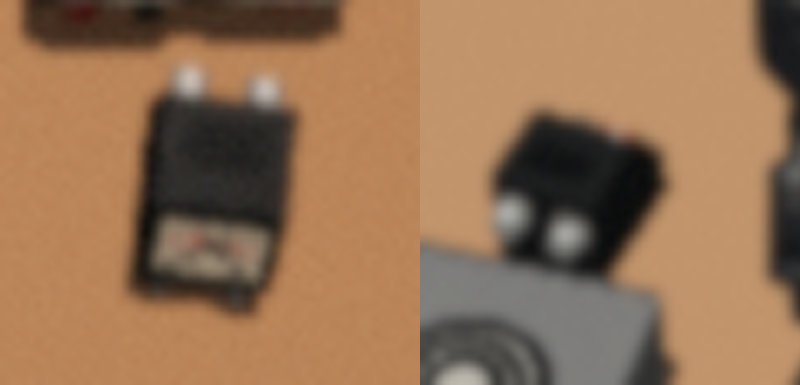

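The meter crop shows sockets to the rear and dial towards the robot. It is turned clockwise about 5°, with the rear top edge from (160,103) to (293,112) in the crop.

```bash
python3 - <<'E'
from h import *
P=bot.read_camera("top")
for c,z in (((160,103),.062),((293,112),.062),((135,290),.004),((255,305),.004)):
    print((at_z(P,(285+c[0]/7-.5,215+c[1]/7-.5),z)*1000).round(1))
E
```

```text
[ 493.7 -162.5   62. ]
[ 490.  -221.2   62. ]
[ 413.9 -156.8    4. ]
[ 407.4 -211.4    4. ]
```

Call:
jog_arm(
  motion=[
    [0, 0, -1.487, -188, -130, 10, 85],
    [0, 0, -1.487, -188, -130, 10, 85],
    [0, 0, -1.487, -188, -130, 10, 85],
    [0, 0, -1.487, -188, -130, 10, 85],
    [0, 0, -1.487, -188, -130, 10, 85],
    [0, 0, -1.487, -188, -130, 10, 85],
    [0, 0, -1.487, -188, -130, 10, 85],
    [0, 0, -1.487, -188, -130, 10, 85],
    [0, 0, -1.487, -188, -130, 10, 85],
    [0, 0, -1.487, -188, -130, 10, 85],
  ],
)

```text
t: 19.48
eef_pos: [0.4476, -0.1885, 0.1288]
tool_rot: [-0.001, 0.044, 0.999, 0.0]
contact_force: [0.0, 0.4, 1.4]
gripper_width: 0.997
grasp_force: 0.0
```

```bash
python3 go.py 452 -188.5 80 -4.8
```

```text
turn [ 0.    -0.001 -0.004] shift [-4.4  0.4 48.8] [ 0.08  0.31  0.23  2.11 -0.1   0.74  1.86] 19.475
```

Call:
jog_arm(
  motion=[
    [0, 0, 0, -4, 0, 35, 85],
    [0, 0, 0, -4, 0, 70, 85],
    [0, 0, 0, -4, 0, 95, 85],
    [0, 0, 0, -4, 0, 106, 85],
    [0, 0, 0, -4, 0, 106, 72],
    [0, 0, 0, -4, 0, 106, 58],
    [0, 0, 0, -4, 0, 106, 48],
    [0, 0, 0, -4, 0, 106, 45],
    [0, 0, 0, -4, 0, 106, 45],
    [0, 0, 0, -4, 0, 106, 45],
  ],
)

```text
t: 20.72
eef_pos: [0.4527, -0.189, 0.0242]
tool_rot: [0.001, 0.042, 0.999, -0.0]
contact_force: [-1.0, 0.5, 7.5]
gripper_width: 0.7
grasp_force: 44.5
```

```bash
python3 go.py 622 195 140 0
```

```text
turn [-0.     0.002 -0.084] shift [-136.6  396.8 -115.6] [ 0.13  0.5   0.17  2.15 -0.17  0.5   1.92] 20.725
```

Call:
jog_arm(
  motion=[
    [0, 0, 0, 0, 0, -25, 45],
    [0, 0, 0, 0, 0, -60, 45],
    [0, 0, 0, 0, 0, -95, 45],
    [0, 0, 0, 0, 20, -120, 45],
    [0, 0, -0.02, -20, 60, -120, 45],
    [0, 0, -0.04, -36, 105, -120, 45],
    [0, 0, -0.06, -52, 150, -120, 45],
    [0, 0, -0.084, -67, 195, -120, 45],
    [0, 0, -0.084, -82, 240, -120, 45],
    [0, 0, -0.084, -98, 285, -120, 45],
  ],
)

```text
t: 21.98
eef_pos: [0.5734, 0.0882, 0.143]
tool_rot: [-0.0, -0.0, 1.0, -0.0]
contact_force: [0.9, -0.9, -3.0]
gripper_width: 0.701
grasp_force: 45.1
```

```bash
python3 go.py 622 195 115 0;python3 - <<'E'
from fit import *
P={n:bot.read_camera(n) for n in("scene","top")}
for n,g in (("transceiver",(.622,.195,0)),("speaker",(.577,0,0)),("supply",(.616,-.181,0))):
  for ns in (["top"],["scene"],["top","scene"]):
    p,f=fit([P[k] for k in ns],n,g); print(n,ns,(p[:2]*1000).round(1),np.degrees(p[2]).round(1))
E
```

```text
turn [-0.    -0.001  0.   ] shift [-48.7 106.8  27.9] [-0.36  0.42  0.13  1.88 -0.07  0.85  1.37] 21.975
transceiver ['top'] [631.4 193. ] 1.1
transceiver ['scene'] [621.3 194.3] 3.3
transceiver ['top', 'scene'] [628.5 194.3] 1.2
speaker ['top'] [574.3  -2.1] -6.9
speaker ['scene'] [573.7   0. ] 4.5
speaker ['top', 'scene'] [574.4  -1.2] 0.1
supply ['top'] [ 617.5 -181.4] 0.4
supply ['scene'] [ 613.2 -181.5] 1.8
supply ['top', 'scene'] [ 614.8 -181.3] 0.7
```

Call:
jog_arm(
  motion=[
    [0, 0, 0, -20, 45, 0, 45],
    [0, 0, 0, -40, 85, 0, 45],
    [0, 0, 0, -49, 107, 0, 45],
    [0, 0, 0, -49, 107, 0, 45],
    [0, 0, 0, -49, 107, 20, 45],
    [0, 0, 0, -49, 107, 40, 45],
    [0, 0, 0, -49, 107, 48, 45],
    [0, 0, 0, -49, 107, 48, 45],
  ],
)

```text
t: 23.08
eef_pos: [0.6218, 0.1932, 0.094]
tool_rot: [-0.001, 0.0, 1.0, -0.0]
contact_force: [0.5, -0.3, -3.6]
gripper_width: 0.698
grasp_force: 45.1
```

```bash
python3 go.py 622 195 84.5 0
```

```text
turn [-0.001 -0.002 -0.001] shift [-0.2  1.8  9.5] [-0.47  0.59  0.11  1.73 -0.08  0.83  1.24] 23.075
```

Now lowering gently in small steps.

Call:
jog_arm(
  motion=[
    [0, 0, 0, 0, 1, 4, 45],
    [0, 0, 0, 0, 1, 6, 45],
    [0, 0, 0, 0, 1, 7, 45],
    [0, 0, 0, 0, 1, 8, 45],
    [0, 0, 0, 0, 1, 8, 45],
    [0, 0, 0, 0, 1, 8, 45],
  ],
)

```text
t: 23.82
eef_pos: [0.6226, 0.195, 0.0874]
tool_rot: [0.0, -0.0, 1.0, 0.0]
contact_force: [0.9, -0.9, -3.6]
gripper_width: 0.698
grasp_force: 45.1
```

Call:
jog_arm(
  motion=[
    [0, 0, 0, 0, 0, 1, 45],
    [0, 0, 0, 0, 0, 1.5, 45],
    [0, 0, 0, 0, 0, 2, 45],
    [0, 0, 0, 0, 0, 2.5, 45],
    [0, 0, 0, 0, 0, 2.5, 45],
    [0, 0, 0, 0, 0, 2.5, 45],
  ],
)

```text
t: 24.58
eef_pos: [0.6226, 0.195, 0.0848]
tool_rot: [0.0, -0.0, 1.0, 0.0]
contact_force: [-1.2, -0.7, -4.4]
gripper_width: 0.695
grasp_force: 45.1
```

Call:
jog_arm(
  motion=[
    [0, 0, 0, 0, 0, 0.5, 45],
    [0, 0, 0, 0, 0, 1, 45],
    [0, 0, 0, 0, 0, 1.5, 45],
    [0, 0, 0, 0, 0, 2, 45],
    [0, 0, 0, 0, 0, 2, 45],
  ],
)

```text
t: 25.2
eef_pos: [0.6226, 0.195, 0.0843]
tool_rot: [0.0, -0.0, 1.0, 0.0]
contact_force: [-4.8, -0.5, 9.5]
gripper_width: 0.693
grasp_force: 46.5
```

Contact (force has gone from −4 to +9.5 N). Release and rise.

Call:
jog_arm(
  motion=[
    [0, 0, 0, 0, 0, -0.5, 45],
    [0, 0, 0, 0, 0, -0.5, 62],
    [0, 0, 0, 0, 0, -0.5, 75],
    [0, 0, 0, 0, 0, -0.5, 85],
    [0, 0, 0, 0, 0, -0.5, 85],
    [0, 0, 0, 0, 0, -25, 85],
    [0, 0, 0, 0, 0, -70, 85],
    [0, 0, 0, 0, 0, -130, 85],
    [0, 0, 0, 0, 0, -130, 85],
  ],
)

```text
t: 26.32
eef_pos: [0.6259, 0.1959, 0.2187]
tool_rot: [0.005, 0.0, 1.0, 0.002]
contact_force: [-0.9, -0.7, -0.2]
gripper_width: 0.995
grasp_force: 0.0
```

Call:
jog_arm(
  motion=[
    [0, 0, 0, 60, 60, 0, 85],
    [0, 0, 0, 120, 120, 0, 85],
    [0, 0, 0, 150, 180, 0, 85],
    [0, 0, 0, 180, 240, 0, 85],
    [0, 0, 0, 200, 300, 0, 85],
    [0, 0, 0, 200, 300, 0, 85],
    [0, 0, 0, 200, 300, 0, 85],
  ],
)

```text
t: 27.2
eef_pos: [0.4178, 0.5, 0.2117]
tool_rot: [-0.001, -0.004, 1.0, 0.001]
contact_force: [0.7, -0.6, 0.2]
gripper_width: 0.996
grasp_force: 0.0
```

```bash
cat > chk.py <<'E'
from fit import *
import sys
P={n:bot.read_camera(n) for n in("scene","top")}
G={"transceiver":(.622,.195,0),"supply":(.616,-.181,0),"speaker":(.577,0,0),"paddle":(.4695,.195,0),"keyer":(.47,.295,0),"meter":(.622,.195,0,.06)}
for k,g in G.items():
    if k=="meter":
        continue
    for ns in (["top"],["scene"],["top","scene"]):
        p,f=fit([P[n] for n in ns],k,g); print(k,ns,(p[:2]*1000).round(1),np.degrees(p[2]).round(1),round(f))
a=cv2.resize(P["top"]["pixels"][140:265,110:270,::-1],None,fx=5,fy=4.8,interpolation=cv2.INTER_CUBIC); cv2.imwrite("pics/"+sys.argv[1]+"t.png",a)
b=cv2.resize(P["scene"]["pixels"][135:255,250:410,::-1],None,fx=5,fy=5,interpolation=cv2.INTER_CUBIC); cv2.imwrite("pics/"+sys.argv[1]+"s.png",b)
E
python3 chk.py c1
```

```text
transceiver ['top'] [621.3 194.8] -0.6 230
transceiver ['scene'] [621.3 195.1] 1.9 350
transceiver ['top', 'scene'] [621.9 195.3] 1.1 591
supply ['top'] [ 617.6 -181.4] 0.4 170
supply ['scene'] [ 613.7 -181.5] 1.3 109
supply ['top', 'scene'] [ 614.5 -181.3] 0.4 299
speaker ['top'] [574.5  -0.7] -7.5 80
speaker ['scene'] [5.739e+02 4.000e-01] 2.4 69
speaker ['top', 'scene'] [5.734e+02 1.000e-01] 0.4 153
paddle ['top'] [467.6 192.7] 0.3 135
paddle ['scene'] [479.3 195. ] 2.8 226
paddle ['top', 'scene'] [468.7 194. ] 1.6 387
keyer ['top'] [466.9 296. ] 0.3 57
keyer ['scene'] [466.  297.6] 1.2 50
keyer ['top', 'scene'] [466.7 297.3] 1.3 112
```

View pics/c1t.png

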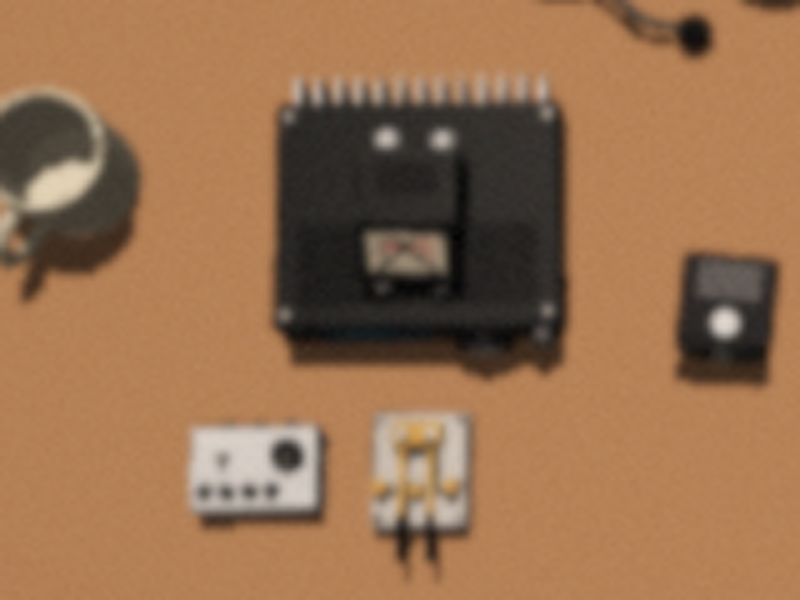

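View pics/c1s.png

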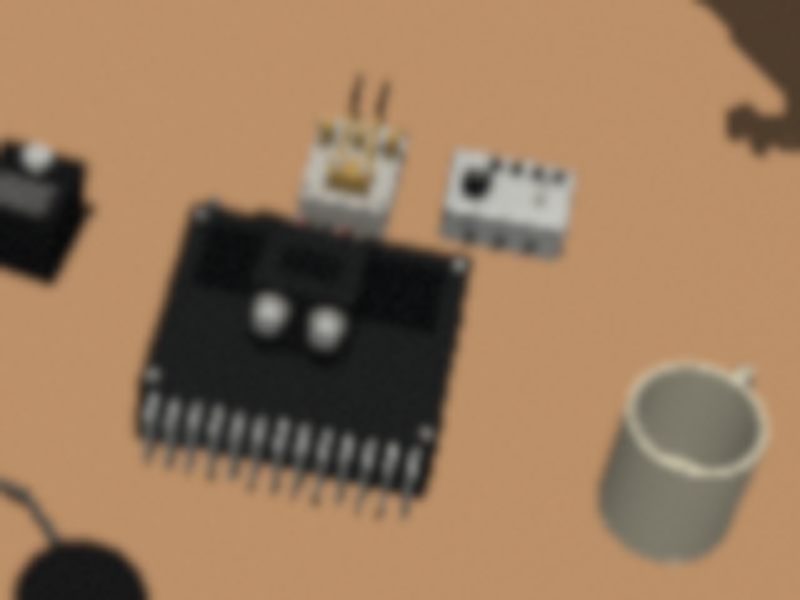

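Everything upright and facing the robot: keyer (257,470), paddle (420,470), meter (408,220) on the transceiver, speaker (727,305). A quick check of a few edges, mainly speaker front versus panel front.

```bash
python3 - <<'E'
from h import *
P=bot.read_camera("top")
f=lambda n,c,z: print(n,(at_z(P,(110+c[0]/5-.5,140+c[1]/4.8-.5),z)*1000).round(1))
for c in((290,117),(547,112),(287,313),(547,310)): f("screw",c,.06)
f("paddle rear",(420,412),.026); f("paddle front",(420,532),.026); f("paddle L",(373,470),.026); f("paddle R",(470,470),.026)
f("keyer R",(323,470),.034); f("keyer L",(191,470),.034); f("keyer rear",(257,426),.034); f("keyer front",(257,515),.034)
f("spk rearL",(686,256),.064); f("spk rearR",(776,260),.064)
# edge profiles: darkness along column through fronts
im=P["pixels"].astype(int).sum(2)
print("xcvr col",im[200:220,110+340//5].tolist()); print("spk col",im[188:222,110+745//5].tolist())
E
```

```text
screw [699.  277.6  60. ]
screw [703.3 114.8  60. ]
screw [568.1 274.   60. ]
screw [571.  112.1  60. ]
paddle rear [507.6 194.   26. ]
paddle front [429.1 191.6  26. ]
paddle L [469.3 222.4  26. ]
paddle R [469.6 161.3  26. ]
keyer R [468.6 252.4  34. ]
keyer L [468.1 335.1  34. ]
keyer rear [497.1 295.   34. ]
keyer front [439.2 292.5  34. ]
spk rearL [606.4  25.6  64. ]
spk rearR [604.  -30.7  64. ]
xcvr col [102, 91, 87, 108, 116, 119, 112, 89, 69, 69, 79, 110, 133, 142, 155, 211, 316, 372, 398, 396]
spk col [404, 402, 394, 401, 366, 288, 238, 256, 278, 287, 281, 286, 277, 269, 224, 163, 135, 145, 144, 143, 137, 125, 113, 103, 86, 70, 71, 92, 112, 141, 152, 206, 311, 373]
```

The screws suggest the transceiver centre is at x≈635, not 622; the front shadow may have biased the fit. Checking against the other view.

```bash
python3 - <<'E'
from h import *
S=bot.read_camera("scene"); P=bot.read_camera("top")
A=[]
for c in((205,210),(458,263),(152,375),(427,433)):
    p=at_z(S,(250+c[0]/5-.5,135+c[1]/5-.5),.06)*1000; A.append(p); print(p.round(1))
print("mean",np.mean(A,0).round(1))
# triangulate screws (scene order: front-right, front-left, rear-right, rear-left)
for c,d in (((205,210),(547,310)),((458,263),(287,313)),((152,375),(547,112)),((427,433),(290,117))):
    p,e=tri([ray(S,(250+c[0]/5-.5,135+c[1]/5-.5)),ray(P,(110+d[0]/5-.5,140+d[1]/4.8-.5))]); print((p*1000).round(1),round(e*1000,1))
print("net",(at_z(S,(308.8,212.9),0)*1000).round(1))
for n,pic in(("scene",S),("top",P)):
    for t in("transceiver","speaker_mid","paddle_mid","keyer_mid","meter_mid","supply"):
        print(n,t,[(at_z(pic,i["xy"],dict(transceiver=0,supply=0,speaker_mid=.032,paddle_mid=.024,keyer_mid=.017,meter_mid=.091)[t])*1000).round(0).tolist()+[round(i["score"],2)] for i in bot.tip_of(t,pic)[:2]])
# predicted outline of case for centre x=.622 vs .635 
ims=[]
for x in(.622,.635):
    a=cv2.resize(P["pixels"][:,:,::-1],None,fx=5,fy=5,interpolation=cv2.INTER_CUBIC)
    for z,col in((0,(255,255,0)),(.06,(0,255,0))):
        Q=[(x+u,.195+v,z) for u,v in((-.075,-.09),(-.075,.09),(.075,.09),(.075,-.09))]
        cv2.polylines(a,[np.round(((proj(P,Q)+.5)*5-.5)*16).astype(np.int32)],True,col,1,shift=4)
    ims.append(a[745:1120,800:1200])
cv2.imwrite("pics/cmp.png",np.hstack(ims))
E
```

```text
[565.7 114.4  60. ]
[563.9 275.6  60. ]
[701.2 115.4  60. ]
[697. 280.  60.]
mean [631.9 196.3  60. ]
[569.9 113.4  64.4] 1.7
[567.4 274.5  63.6] 1.2
[702.7 115.1  61.9] 0.6
[698.4 278.7  61.4] 1.4
net [644.5 195.9   0. ]
scene transceiver [[648.0, 195.0, 0.0, 0.67], [542.0, -5.0, 0.0, 0.22]]
scene speaker_mid [[571.0, 10.0, 32.0, 0.56]]
scene paddle_mid [[468.0, 192.0, 24.0, 0.67]]
scene keyer_mid [[465.0, 298.0, 17.0, 0.98]]
scene meter_mid [[614.0, 195.0, 91.0, 0.66]]
scene supply [[612.0, -194.0, 0.0, 0.74], [548.0, -0.0, 0.0, 0.55]]
top transceiver [[635.0, 197.0, 0.0, 0.8]]
top speaker_mid [[575.0, 2.0, 32.0, 0.98]]
top paddle_mid [[476.0, 183.0, 24.0, 0.6]]
top keyer_mid [[472.0, 305.0, 17.0, 0.58]]
top meter_mid [[628.0, 200.0, 91.0, 0.63]]
top supply [[622.0, -173.0, 0.0, 0.87]]
```

View pics/cmp.png

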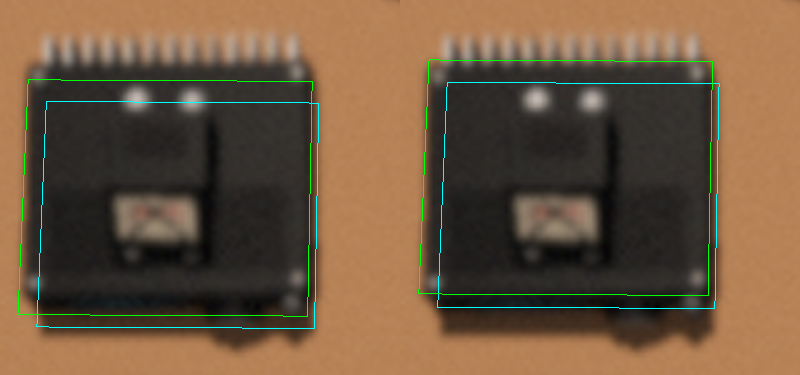

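The x = 635 outline fits (right pane), so the centre is about (634,195) with yaw ≈ +1°. The front panel is therefore at x ≈ 559, and all four pieces need to go back 12–18 mm. I'll regrasp them in order, paddle first.

Call:
jog_arm(
  motion=[
    [0, 0, 0, -10, -60, 20, 85],
    [0, 0, 0, -20, -120, 40, 85],
    [0, 0, 0, -30, -180, 60, 85],
    [0, 0, 0, -42, -240, 80, 85],
    [0, 0, 0, -52, -295, 80, 85],
    [0, 0, 0, -52, -305, 80, 85],
    [0, 0, 0, -52, -305, 80, 85],
  ],
)

```text
t: 28.92
eef_pos: [0.4748, 0.1897, 0.1331]
tool_rot: [0.0, 0.001, 1.0, 0.0]
contact_force: [0.6, 0.3, 0.1]
gripper_width: 0.997
grasp_force: 0.0
```

```bash
python3 go.py 470 194.5 8 0
```

```text
turn [ 0.     0.    -0.001] shift [  4.9   4.7 125.1] [-0.57  0.33  0.09  2.04 -0.04  0.77  1.11] 28.925
```

Call:
jog_arm(
  motion=[
    [0, 0, 0, 3, 3, 45, 85],
    [0, 0, 0, 3, 3, 85, 85],
    [0, 0, 0, 3, 3, 110, 85],
    [0, 0, 0, 3, 3, 124, 85],
    [0, 0, 0, 3, 3, 124, 65],
    [0, 0, 0, 3, 3, 124, 50],
    [0, 0, 0, 3, 3, 124, 45],
    [0, 0, 0, 3, 3, 124, 45],
    [0, 0, 0, 3, 3, 124, 45],
  ],
)

```text
t: 30.05
eef_pos: [0.472, 0.1936, 0.0096]
tool_rot: [0.001, -0.0, 1.0, 0.0]
contact_force: [-0.5, 1.4, 6.9]
gripper_width: 0.69
grasp_force: 45.4
```

```bash
python3 go.py 481.5 193 8 1.1
```

```text
turn [ 0.001  0.001 -0.019] shift [-9.5 -0.6  1.6] [-0.56  0.54  0.06  2.1  -0.06  0.5   1.12] 30.05
```

Call:
jog_arm(
  motion=[
    [0, 0, 0, 0, 0, -8, 45],
    [0, 0, 0, 0, 0, -12, 45],
    [0, 0, -0.019, -6, -1, -12, 45],
    [0, 0, -0.019, -12.5, -1, -12, 45],
    [0, 0, -0.019, -12.5, -1, -12, 45],
    [0, 0, -0.019, -12.5, -1, -6, 45],
    [0, 0, -0.019, -12.5, -1, -2, 45],
    [0, 0, -0.019, -12.5, -1, 0, 45],
    [0, 0, -0.019, -12.5, -1, 0, 45],
  ],
)

```text
t: 31.18
eef_pos: [0.4835, 0.1919, 0.0096]
tool_rot: [-0.001, -0.01, 1.0, -0.0]
contact_force: [-4.6, -2.1, 10.7]
gripper_width: 0.685
grasp_force: 46.8
```

Call:
jog_arm(
  motion=[
    [0, 0, 0, 0, 0, 0, 65],
    [0, 0, 0, 0, 0, 0, 80],
    [0, 0, 0, 0, 0, 0, 85],
    [0, 0, 0, 0, 0, -20, 85],
    [0, 0, 0, 0, 0, -60, 85],
    [0, 0, 0, 0, 0, -110, 85],
    [0, 0, 0, 0, 0, -110, 85],
  ],
)

```text
t: 32.05
eef_pos: [0.4867, 0.1932, 0.1224]
tool_rot: [0.003, -0.009, 1.0, 0.002]
contact_force: [0.3, 0.2, -0.5]
gripper_width: 0.994
grasp_force: 0.0
```

```bash
python3 go.py 469 294.5 110 -90
```

```text
turn [0.008 0.002 1.59 ] shift [ 15.9 101.6  12.7] [-0.56  0.36  0.08  2.03 -0.04  0.75  1.13] 32.05
```

Call:
jog_arm(
  motion=[
    [0, 0, 1.59, 16, 102, 5, 85],
    [0, 0, 1.59, 16, 102, 5, 85],
    [0, 0, 1.59, 16, 102, 5, 85],
    [0, 0, 1.59, 16, 102, 5, 85],
    [0, 0, 1.59, 16, 102, 5, 85],
    [0, 0, 1.59, 16, 102, 5, 85],
    [0, 0, 1.59, 16, 102, 5, 85],
    [0, 0, 1.59, 16, 102, 5, 85],
    [0, 0, 1.59, 16, 102, 5, 85],
    [0, 0, 1.59, 16, 102, 5, 85],
  ],
)

```text
t: 33.3
eef_pos: [0.4657, 0.2934, 0.1129]
tool_rot: [0.0, 0.707, 0.708, -0.001]
contact_force: [-0.1, 0.5, 1.4]
gripper_width: 0.995
grasp_force: 0.0
```

```bash
python3 go.py 469 294.5 10 -90; sleep 0; python3 - <<'E'
from h import *
P=bot.read_camera("top")
a=cv2.resize(P["pixels"][140:265,110:270,::-1],None,fx=5,fy=4.8,interpolation=cv2.INTER_CUBIC); cv2.imwrite("pics/c2.png",a)
E
```

```text
turn [-0.001  0.001  0.001] shift [  1.2   3.4 102.9] [-1.02  0.45  0.44  1.98 -0.27  0.77 -0.42] 33.3
```

Call:
jog_arm(
  motion=[
    [0, 0, 0, 0, 2, 35, 85],
    [0, 0, 0, 0, 2, 70, 85],
    [0, 0, 0, 0, 2, 92, 85],
    [0, 0, 0, 0, 2, 102, 85],
    [0, 0, 0, 0, 2, 102, 65],
    [0, 0, 0, 0, 2, 102, 50],
    [0, 0, 0, 0, 2, 102, 42],
    [0, 0, 0, 0, 2, 102, 42],
    [0, 0, 0, 0, 2, 102, 42],
  ],
)

```text
t: 34.48
eef_pos: [0.4689, 0.2941, 0.0128]
tool_rot: [0.0, 0.707, 0.707, 0.001]
contact_force: [-0.1, -0.9, 6.5]
gripper_width: 0.633
grasp_force: 44.1
```

```bash
python3 go.py 480 294 11 -88.9
```

```text
turn [ 0.001 -0.001 -0.019] shift [-0.1 11.1  1.8] [-0.94  0.61  0.35  2.02 -0.37  0.57 -0.33] 34.475
```

Call:
jog_arm(
  motion=[
    [0, 0, 0, 0, 0, -8, 42],
    [0, 0, 0, 0, 0, -12, 42],
    [0, 0, -0.019, -1, 6, -12, 42],
    [0, 0, -0.019, -2, 11, -12, 42],
    [0, 0, -0.019, -2, 11, -12, 42],
    [0, 0, -0.019, -2, 11, -6, 42],
    [0, 0, -0.019, -2, 11, -2, 42],
    [0, 0, -0.019, -2, 11, 0, 42],
    [0, 0, -0.019, -2, 11, 0, 42],
  ],
)

```text
t: 35.6
eef_pos: [0.4786, 0.2915, 0.0128]
tool_rot: [-0.001, 0.7, 0.714, -0.0]
contact_force: [-5.4, -3.4, 15.2]
gripper_width: 0.632
grasp_force: 45.1
```

Call:
jog_arm(
  motion=[
    [0, 0, 0, 0, 0, 0, 60],
    [0, 0, 0, 0, 0, 0, 75],
    [0, 0, 0, 0, 0, 0, 85],
    [0, 0, 0, 0, 0, -20, 85],
    [0, 0, 0, 0, 0, -60, 85],
    [0, 0, 0, 0, 0, -120, 85],
    [0, 0, 0, 0, 0, -130, 85],
    [0, 0, 0, 0, 0, -130, 85],
  ],
)

```text
t: 36.6
eef_pos: [0.4794, 0.2921, 0.1431]
tool_rot: [-0.0, 0.7, 0.714, 0.001]
contact_force: [-0.4, 0.1, -0.4]
gripper_width: 0.994
grasp_force: 0.0
```

```bash
python3 go.py 575.5 0 150 -90
```

```text
turn [ 0.002 -0.002  0.019] shift [-293.8   90.5   -7.3] [-1.02  0.42  0.46  1.94 -0.25  0.83 -0.4 ] 36.6
```

Call:
jog_arm(
  motion=[
    [0, 0, 0.019, -60, 0, -7, 85],
    [0, 0, 0.019, -120, 0, -7, 85],
    [0, 0, 0.019, -180, 0, -7, 85],
    [0, 0, 0.019, -230, 40, -7, 85],
    [0, 0, 0.019, -280, 80, -7, 85],
    [0, 0, 0.019, -294, 90, -7, 85],
    [0, 0, 0.019, -294, 90, -7, 85],
    [0, 0, 0.019, -294, 90, 20, 85],
    [0, 0, 0.019, -294, 90, 45, 85],
    [0, 0, 0.019, -294, 90, 45, 85],
  ],
)

```text
t: 37.85
eef_pos: [0.5717, 0.0016, 0.0946]
tool_rot: [-0.002, 0.706, 0.708, -0.002]
contact_force: [-0.5, 0.2, 0.2]
gripper_width: 0.996
grasp_force: 0.0
```

```bash
python3 go.py 575.5 0 26 -90
```

```text
turn [-0.006 -0.     0.003] shift [-1.6  4.2 68.5] [-0.48  0.52  0.49  1.94 -0.35  0.77  0.21] 37.85
```

Call:
jog_arm(
  motion=[
    [0, 0, 0, -1, 3, 25, 85],
    [0, 0, 0, -1, 3, 48, 85],
    [0, 0, 0, -1, 3, 66, 85],
    [0, 0, 0, -1, 3, 66, 72],
    [0, 0, 0, -1, 3, 66, 58],
    [0, 0, 0, -1, 3, 66, 48],
    [0, 0, 0, -1, 3, 66, 45],
    [0, 0, 0, -1, 3, 66, 45],
    [0, 0, 0, -1, 3, 66, 45],
  ],
)

```text
t: 38.98
eef_pos: [0.5781, -0.0014, 0.0317]
tool_rot: [0.0, 0.707, 0.707, 0.001]
contact_force: [-2.1, 0.5, 5.9]
gripper_width: 0.709
grasp_force: 44.0
```

```bash
python3 go.py 592 0 28 -89; python3 - <<'E'
from h import *
for n in("top","scene"):
    P=bot.read_camera(n); print([(at_z(P,i["xy"],0)*1000).round(0).tolist()+[round(i["score"],2)] for i in bot.tip_of("supply",P)[:2]])
E
```

```text
turn [ 0.001 -0.001 -0.017] shift [ 1.4 13.9  3.7] [-0.43  0.62  0.43  1.96 -0.41  0.65  0.26] 38.975
[[618.0, -184.0, 0.0, 0.83]]
[[617.0, -188.0, 0.0, 0.74]]
```

Call:
jog_arm(
  motion=[
    [0, 0, 0, 0, 0, -8, 45],
    [0, 0, 0, 0, 0, -12, 45],
    [0, 0, -0.017, 0, 7, -12, 45],
    [0, 0, -0.017, 1, 13.5, -12, 45],
    [0, 0, -0.017, 1, 13.5, -12, 45],
    [0, 0, -0.017, 1, 13.5, -6, 45],
    [0, 0, -0.017, 1, 13.5, -2, 45],
    [0, 0, -0.017, 1, 13.5, 0, 45],
    [0, 0, -0.017, 1, 13.5, 0, 45],
  ],
)

```text
t: 40.3
eef_pos: [0.5906, -0.0006, 0.0317]
tool_rot: [-0.001, 0.701, 0.713, -0.0]
contact_force: [-6.0, 0.8, 8.6]
gripper_width: 0.71
grasp_force: 44.8
```

Call:
jog_arm(
  motion=[
    [0, 0, 0, 0, 0, 0, 62],
    [0, 0, 0, 0, 0, 0, 78],
    [0, 0, 0, 0, 0, 0, 85],
    [0, 0, 0, 0, 0, -20, 85],
    [0, 0, 0, 0, 0, -60, 85],
    [0, 0, 0, 0, 0, -120, 85],
    [0, 0, 0, 0, 0, -170, 85],
    [0, 0, 0, 0, 0, -170, 85],
  ],
)

```text
t: 41.3
eef_pos: [0.5942, -0.0011, 0.2065]
tool_rot: [0.003, 0.701, 0.713, 0.004]
contact_force: [0.2, 0.5, -0.1]
gripper_width: 0.997
grasp_force: 0.0
```

```bash
python3 go.py 622.6 195 200 0
```

```text
turn [ 0.009  0.006 -1.554] shift [195.6  31.5   7.1] [-0.54  0.4   0.57  1.82 -0.26  0.98  0.15] 41.3
```

Now the meter.

Call:
jog_arm(
  motion=[
    [0, 0, -1.554, 196, 30, 7, 85],
    [0, 0, -1.554, 196, 30, 7, 85],
    [0, 0, -1.554, 196, 30, 7, 85],
    [0, 0, -1.554, 196, 30, 7, 85],
    [0, 0, -1.554, 196, 30, 7, 85],
    [0, 0, -1.554, 196, 30, 7, 85],
    [0, 0, -1.554, 196, 30, 7, 85],
    [0, 0, -1.554, 196, 30, 7, 85],
    [0, 0, -1.554, 196, 30, 7, 85],
    [0, 0, -1.554, 196, 30, 7, 85],
  ],
)

```text
t: 42.55
eef_pos: [0.6176, 0.1955, 0.1936]
tool_rot: [-0.0, 0.0, 1.0, -0.0]
contact_force: [0.1, -0.7, -0.6]
gripper_width: 0.998
grasp_force: 0.0
```

```bash
python3 go.py 622.6 195 86 0
```

```text
turn [-0.    -0.001 -0.001] shift [ -5.1  -0.5 107.6] [-0.51  0.47  0.15  1.67 -0.08  1.01  1.24] 42.55
```

Call:
jog_arm(
  motion=[
    [0, 0, 0, -3, 0, 35, 85],
    [0, 0, 0, -3, 0, 70, 85],
    [0, 0, 0, -3, 0, 95, 85],
    [0, 0, 0, -3, 0, 106, 85],
    [0, 0, 0, -3, 0, 106, 70],
    [0, 0, 0, -3, 0, 106, 55],
    [0, 0, 0, -3, 0, 106, 45],
    [0, 0, 0, -3, 0, 106, 45],
    [0, 0, 0, -3, 0, 106, 45],
  ],
)

```text
t: 43.68
eef_pos: [0.6216, 0.1961, 0.089]
tool_rot: [0.001, 0.0, 1.0, 0.0]
contact_force: [-0.4, -0.6, 6.7]
gripper_width: 0.699
grasp_force: 45.4
```

```bash
python3 go.py 634 195 86 1.1
```

```text
turn [ 0.001  0.002 -0.019] shift [-12.4  -1.1   3. ] [-0.5   0.59  0.13  1.74 -0.1   0.82  1.25] 43.675
```

Call:
jog_arm(
  motion=[
    [0, 0, 0, 0, 0, -8, 45],
    [0, 0, 0, 0, 0, -10, 45],
    [0, 0, -0.019, -6, -1, -10, 45],
    [0, 0, -0.019, -11.5, -1, -10, 45],
    [0, 0, -0.019, -11.5, -1, -10, 45],
    [0, 0, -0.019, -11.5, -1, -6, 45],
    [0, 0, -0.019, -11.5, -1, -4, 45],
    [0, 0, -0.019, -11.5, -1, -3, 45],
    [0, 0, -0.019, -11.5, -1, -3, 45],
    [0, 0, -0.019, -11.5, -1, -3, 45],
  ],
)

```text
t: 44.92
eef_pos: [0.6324, 0.1949, 0.0909]
tool_rot: [0.0, -0.01, 1.0, 0.0]
contact_force: [-0.5, -0.1, -3.2]
gripper_width: 0.693
grasp_force: 44.3
```

Call:
jog_arm(
  motion=[
    [0, 0, 0, -1, 0, 0.5, 45],
    [0, 0, 0, -1, 0, 1, 45],
    [0, 0, 0, -1, 0, 1.5, 45],
    [0, 0, 0, -1, 0, 2, 45],
    [0, 0, 0, -1, 0, 2.5, 45],
    [0, 0, 0, -1, 0, 2.5, 45],
  ],
)

```text
t: 45.68
eef_pos: [0.6334, 0.195, 0.089]
tool_rot: [0.0, -0.01, 1.0, 0.0]
contact_force: [-3.3, 0.2, 5.5]
gripper_width: 0.697
grasp_force: 45.3
```

Resting on the top (z back at 0.089, force +5.5 N). Release and withdraw.

Call:
jog_arm(
  motion=[
    [0, 0, 0, 0, 0, 0, 62],
    [0, 0, 0, 0, 0, 0, 76],
    [0, 0, 0, 0, 0, 0, 85],
    [0, 0, 0, 0, 0, 0, 85],
    [0, 0, 0, 0, 0, -25, 85],
    [0, 0, 0, 0, 0, -70, 85],
    [0, 0, 0, 0, 0, -130, 85],
    [0, 0, 0, 0, 0, -130, 85],
  ],
)

```text
t: 46.68
eef_pos: [0.6367, 0.1958, 0.2243]
tool_rot: [0.005, -0.009, 1.0, 0.002]
contact_force: [1.0, 0.3, -0.4]
gripper_width: 0.996
grasp_force: 0.0
```

Call:
jog_arm(
  motion=[
    [0, 0, 0, 60, 60, 0, 85],
    [0, 0, 0, 120, 120, 0, 85],
    [0, 0, 0, 150, 180, 0, 85],
    [0, 0, 0, 180, 240, 0, 85],
    [0, 0, 0, 200, 300, 0, 85],
    [0, 0, 0, 200, 300, 0, 85],
    [0, 0, 0, 200, 300, 0, 85],
    [0, 0, 0, 200, 300, 0, 85],
  ],
)

```text
t: 47.68
eef_pos: [0.4278, 0.4902, 0.2175]
tool_rot: [-0.0, -0.009, 1.0, -0.001]
contact_force: [0.5, 0.2, 0.9]
gripper_width: 0.993
grasp_force: 0.0
```

```bash
python3 - <<'E'
from h import *
P=bot.read_camera("top"); S=bot.read_camera("scene")
def draw(pic,sc):
    a=cv2.resize(pic["pixels"][:,:,::-1],None,fx=sc,fy=sc,interpolation=cv2.INTER_CUBIC)
    th=np.radians(1.1); c,s=np.cos(th),np.sin(th)
    for x,y,hx,hy,zs in((.634,.195,.075,.09,(0,.06)),(.4815,.192,.0375,.03,(.026,)),(.4797,.292,.0275,.04,(.034,)),(.592,0,.03,.03,(0,.064)),(.634,.195,.04,.03,(.06,))):
        for z in zs:
            Q=[(x+c*u-s*v,y+s*u+c*v,z) for u,v in((-hx,-hy),(-hx,hy),(hx,hy),(hx,-hy))]
            cv2.polylines(a,[np.round(((proj(pic,Q)+.5)*sc-.5)*16).astype(np.int32)],True,(0,255,0) if z!=0 else (255,255,0),1,shift=4)
    return a
cv2.imwrite("pics/f1.png",draw(P,5)[700:1300,550:1350]); cv2.imwrite("pics/f2.png",draw(S,5)[650:1250,1250:2050])
E
```

```text
(no output)
```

View pics/f1.png

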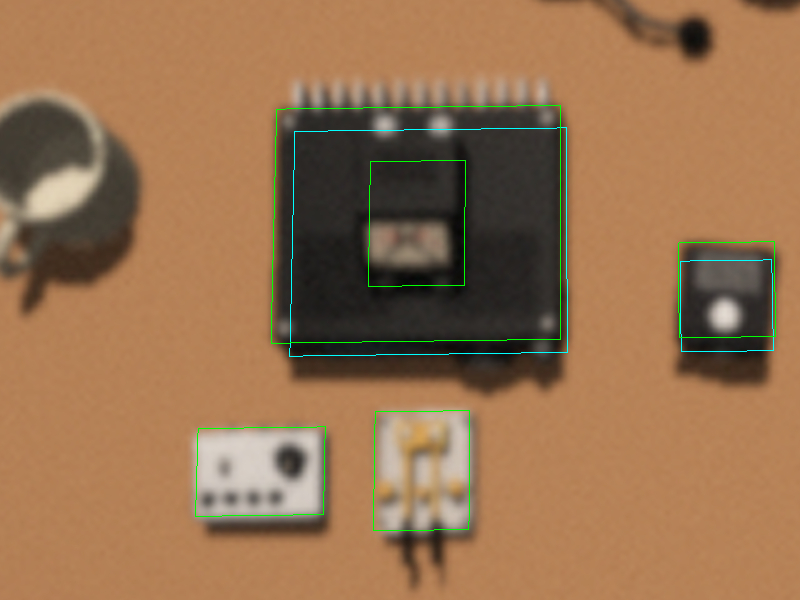

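View pics/f2.png

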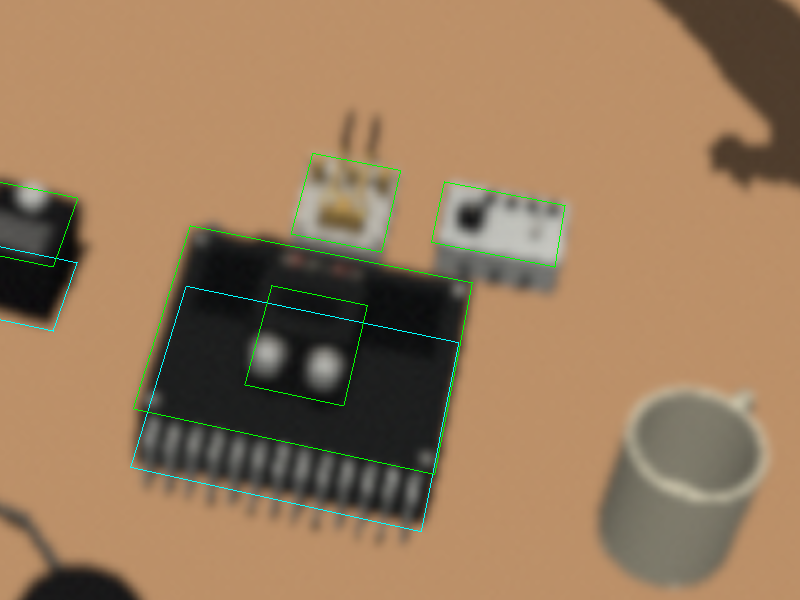

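The transceiver outline fits in both views, and the four pieces sit within a few millimetres of the intended outlines. They are upright and squared, with the bystanders untouched. Handing in.

```bash
python3 -c "
from station import bot
print(bot.hand_in())"
```

```text
the job is handed in; nothing more can be done
None
```

I set out the paddle, keyer, loudspeaker and power meter as asked and handed the job in at about 48 s. All four were first set about 12–18 mm too far forward, because I had misjudged where the transceiver stood, so I picked them up again and moved them. The last pictures show each piece upright and within a few millimetres of its place.

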